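# Start the milk warmer

## Task

Start the two-plate warmer for the steel milk jug with the fingertips: first switch on the black rocker by pressing its raised, white-dotted far end down, then press the red key in front of the plate that carries the jug, then press the green key, each fully down so that it stays down. Leave the other red key up, since the cup's plate must stay cold, and do not pick up, tip or shift the jug, the cup or anything else standing about.

Things in the scene. Friction and masses are not known exactly. Their poses are not given: they have to be found in the camera images.
- warmer: white low two-plate warmer, fixed, 200 (x) x 220 (y) mm; origin: centre of its underside; its -x side is the front, +y its left. Front control strip (x -100 to -38 mm), top 45 mm high; behind it a 28 mm deck with two round plates, 92 mm across, top 31 mm high. Controls in a row at x -68 mm, left to right: red key (y +75), black rocker (+25), green key (-25), red key (-75)
- plate_left (a point): centre of the top of the left hot plate (warmer frame x 47, y +55 mm)
- plate_right (a point): centre of the top of the right hot plate (warmer frame x 47, y -55 mm)
- heat_left_top (a point): centre of the top of the left red key, which serves the left plate: round cap, 24 mm across, 10 mm proud of the strip. Goes straight down 6 mm under about 3 N, stays where left (no spring), then 4 mm proud. Point moves with the key
- heat_right_top (a point): the same for the right red key, which belongs to the right plate
- start_top (a point): the same for the green start key (same size, travel and force)
- rocker_dot (a point): white dot on top of the far half of the black rocker (50 mm long in x, 22 wide, flat V), 17 mm behind its hinge, which lies along the warmer's y, 45.5 mm above the worktop. Off: near half level, far half sloping up 0.3 rad, dot 54 mm high. About 3 N brings the far half level (its top 49.5 mm high) and the near half up; it stays where left. Point moves with the rocker
- heat_left (a joint): left red key: 0 up, 0.006 m fully down
- heat_right (a joint): right red key: 0 up, 0.006 m fully down
- start (a joint): green key: 0 up, 0.006 m fully down
- rocker (a joint): rocker angle: 0 off, 0.30 rad fully on (far end down)
- milk_jug: small steel jug with handle, 58 x 82 x 64 mm high, loose, standing on one of the two plates (either); origin at the middle of its underside, handle towards its own -y
- cup: small white cup with a red band, 64 x 88 x 54 mm high, loose, standing on the other plate; origin at the middle of its underside, handle towards its own -y
- milk_can: closed tin with a teal label, 58 mm across, 72 mm high, loose, standing to the right of the warmer; origin at the middle of its underside
- spoon: steel teaspoon, 130 x 26 x 11 mm, lying on the worktop to the right of the warmer; origin at the middle of its underside
- matches: red matchbox, 62 x 66 x 16 mm overall as it lies, on the worktop to the left in front of the warmer; origin at the middle of its underside
There are look-alikes about, which are no part of the job. Leave any yellow look-alike of the milk_can alone.

How it is judged:
On the way, in this order (a step that is already met when the one before it is completed fails the run):
1. the rocker is switched on (value of joint rocker above 0.25 rad), for 0.1 s.
2. the red key of the plate with the jug is fully down (((y of milk_jug in the frame of warmer above 0 m and value of joint heat_left above 0.0048 m) or (y of milk_jug in the frame of warmer below 0 m and value of joint heat_right above 0.0048 m))), for 0.1 s.
3. the green key is fully down (value of joint start above 0.0048 m), for 0.1 s.
At the end, for the whole second after the job is handed in: Rocker on (over 0.25 of 0.30 rad), the red key of the jug's plate and the green key down (over 4.8 of 6 mm), the other red key up (under 2 mm); jug, cup, tin, spoon and matchbox within 20 mm of their starts, the first three upright (0.15 rad), jug and cup at rest (value of joint rocker above 0.25 rad and ((y of milk_jug in the frame of warmer above 0 m and value of joint heat_left above 0.0048 m) or (y of milk_jug in the frame of warmer below 0 m and value of joint heat_right above 0.0048 m)) and value of joint start above 0.0048 m and ((y of milk_jug in the frame of warmer above 0 m and value of joint heat_right below 0.002 m) or (y of milk_jug in the frame of warmer below 0 m and value of joint heat_left below 0.002 m)) and distance of each of milk_jug, cup, milk_can, spoon, matches from where it was at the start of the episode below 0.02 m and angle between each of milk_jug, cup, milk_can's own z axis and vertical below 0.15 rad and linear speed of each of milk_jug, cup below 0.02 m/s); the robot touches nothing.
It fails at once if a red key is pressed (3 mm) while the rocker is off (value of joint rocker below 0.2 rad and value of joint any of heat_left, heat_right above 0.003 m).
It fails at once if the green key is pressed (3 mm) before the jug's red key is down (value of joint start above 0.003 m and not ((y of milk_jug in the frame of warmer above 0 m and value of joint heat_left above 0.0048 m) or (y of milk_jug in the frame of warmer below 0 m and value of joint heat_right above 0.0048 m))).
It fails at once if the red key of the cup's plate is pressed (3 mm) ((y of milk_jug in the frame of warmer above 0 m and value of joint heat_right above 0.003 m) or (y of milk_jug in the frame of warmer below 0 m and value of joint heat_left above 0.003 m)).
It fails at once if anything standing about is lifted by over 8 mm (z of any of milk_jug, cup in the frame of warmer above 0.039 m or height (world z) of any of milk_can, spoon, matches above 0.008 m).
It fails at once if anything standing about is shifted by over 20 mm, or the jug, cup or tin tipped by over 0.3 rad (angle between any of milk_jug, cup, milk_can's own z axis and vertical above 0.3 rad or distance of any of milk_jug, cup, milk_can, spoon, matches from where it was at the start of the episode above 0.02 m).
It also fails if it takes over 40 s, if anything falls off the work surface, if the arm or the gripper's body presses on something with over 40 N, if the wrist force passes 120 N, or if a joint passes its speed limit or range.

## Robot

A 6-joint arm with a two-finger parallel gripper is mounted at the origin on a cart in front of the work surface, level with it; the furniture and walls round the work are solid. World frame = base frame: x ahead of the robot, y to its left, z up, the work surface at z = 0. Lengths are in m, angles in rad, forces in N, time in s.
With the tool pointing down it reaches from about 0.3 to 0.875 m from the base axis. Payload 6.4 kg.
Tool frame: the origin (TCP) lies on the centre line of the jaws, within the pads' length; the fingertips stand ctrl.tip_extent ahead of it and the grasp point (between the pads) lies 8 mm behind it (ctrl.tip_extent is the distance from the TCP to the fingertips, in m); z points along the fingers, y is the line along which they close (so a half turn about z gives the same grasp; the last joint's range is limited). The gripper opens to 85 mm and grips with 20 to 120 N. Pads are 22 mm wide; open, the fingers measure 114 mm over their backs; the gripper's body (76 mm by 85 mm) begins 54 mm behind the grasp point. The pads swing forward as they close: fully open they stand 13 mm farther back than shut.
Start: joints at [1.01, 0.181, 1.607, -0, 1.354, -0.206], TCP at [0.2, 0.539, 0.242] pointing down, gripper open.
Joint ranges: [-2.99, 2.99], [-0.89, 2.07], [0.3, 2.58], [-1.14, 4.28], [0, 2.63], [-3.12, 3.12]. Speed limits (rad/s): [2.57, 2.57, 3.01, 3.14, 3.14, 3.14].

## Interface

Orientations are given as a unit quaternion [w, x, y, z].
In Python, from bench import ctrl gives the robot as it stands.
- The arm moves only by the shell command python3 -m handwheel 'ROWS'. ROWS is JSON, a list of rows, each a list of 7 numbers: the turn, a rotation vector about the tool's x, y, z as a fraction of full scale, then the shift along the tool's x, y, z as a fraction of full scale, then the opening, from 0 (shut) to 1 (fully open). In form: [[rx, ry, rz, x, y, z, jaw], ...]. A call has exactly 8 rows; each row shifts and turns the commanded pose from where the row before left it, along the tool's axes as they then stand; what a row does not reach is not made up. Full scale, the value 1, is 300 mm for a shift and pi rad for a turn. A row lasts 1/10 s, in which the tool goes at most 50 mm and 8.59 degrees, less where a joint would pass 70% of its speed; a pose out of reach is approached as far as the arm can. A call with a number of a shift or a turn outside -1 to 1 is refused whole. A call with a gripper value outside its range is refused whole. The fingers move at their own pace and stop on an object; the grip force is fixed at half the most. Time passes only in rows, so rows that do not move let the fingers close, or fill a call up. It gives the time, the measured TCP pose, the force, the opening and the grip force at its end, in the units of the state.
- ctrl.get_obs(): the state, without advancing time (a new reading comes with each control period).
- ctrl.camera(name): name is "scene" or "side" or "wrist"; returns the picture (384x512x3 uint8, blue, green, red); there is no depth.
- ctrl.camera_model(name): a dict with "camera_matrix" (3x3 intrinsics, pixels), "dist_coeffs" ([k1, k2, p1, p2, k3] as OpenCV has them; the pictures are not rectified), "cam_to_world" (4x4, takes a point from camera to world coordinates). Camera axes: x right, y up, looking along -z (the intrinsics and any distortion apply to the point x, -y, -z); pixel columns grow to the right and rows downward; lengths in m; the calibration is good to about 2 mm. A picture is of the moment at which its call begins: read the wrist's pose just before it. camera_model takes no time and is no camera call; for the wrist camera it gives the pose at the moment of the call.
- ctrl.hand_in(): hands the job in; it is judged then, once.
The state is a dict: "time_s": time; "q": joint angles; "dq": joint speeds; "joint_efforts": joint torques, N m; "eef_pos": TCP position; "eef_rot": TCP orientation; "wrist_force": force on the tool from outside, world axes, zero at the start; "torque": the same for the moment, N m; "opening": opening from 0.0 (shut) to 1.0 (fully open); "grasp_force": force on a finger pad.
Only numpy, scipy, OpenCV 4.12 (cv2) and the standard library are available. Lean on these libraries where they do the work, as an engineer would, in place of code of your own. Each camera call takes 0.05 s, during which the arm holds its last target. There are 200 camera calls.

## Working session

There is one attempt and no reset: what is moved stays moved. The work goes in short steps, Python scripts to look and compute and a shell command to move; the robot and the scene stay as the last step left them, time stands still between calls to the robot, and variables do not carry over. Pictures are saved under pics/ and viewed, at most 10 in all, crops included, and the job is handed in when it is done.

```bash
mkdir -p pics; cat > h.py <<'E'
import numpy as np, cv2
from bench import ctrl
def ray(m,u,v):
    p=cv2.undistortPoints(np.array([[[u,v]]],float),np.array(m["camera_matrix"],float),np.array(m["dist_coeffs"],float))[0,0]
    T=np.array(m["cam_to_world"]); d=T[:3,:3]@np.array([p[0],-p[1],-1]); return T[:3,3],d
def onz(m,u,v,z):
    o,d=ray(m,u,v); return o+d*(z-o[2])/d[2]
E
python3 - <<'E'
from h import *
a=[ctrl.camera(n) for n in("scene","side")]
for n,i in zip(("scene","side"),a): cv2.imwrite(f"pics/{n}0.png",i)
o=ctrl.get_obs(); print(o["eef_pos"],o["eef_rot"],o["opening"],ctrl.tip_extent,o["time_s"])
for n in("scene","side"): print(np.round(ctrl.camera_model(n)["cam_to_world"],3))
E
```

```text
[0.19947545 0.53878762 0.24146615] [-2.93382075e-04  1.76480243e-01  9.84303873e-01 -7.23005632e-04] 1.0004390947209152 0.011 0.1
[[ 0.831  0.201 -0.519 -0.142]
 [-0.556  0.338 -0.759 -1.02 ]
 [ 0.023  0.919  0.393  0.578]
 [ 0.     0.     0.     1.   ]]
[[-0.999 -0.007  0.046  0.597]
 [ 0.044 -0.485  0.873  0.876]
 [ 0.017  0.875  0.485  0.588]
 [ 0.     0.     0.     1.   ]]
```

View pics/scene0.png

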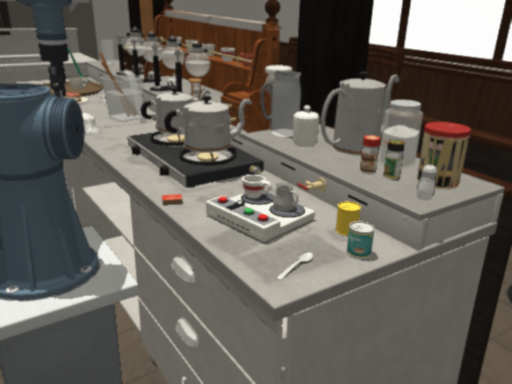

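View pics/side0.png

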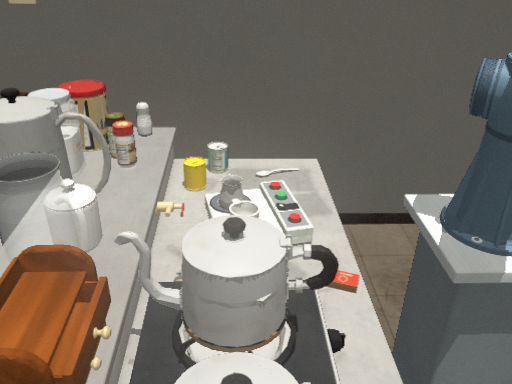

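The scene view has the banded cup at (256,186) on the left plate and the jug at (286,200) on the right one. The keys are at about (225,199), (248,211) and (263,217), with the black rocker at (235,205). The side view agrees, with the jug at (231,190) on the far, right side. So the right red key is the one to press, and I'll measure the keys by colour.

```bash
cat > m.py <<'E'
from h import *
def blobs(img,m,box,z=.055,mina=6):
    h=cv2.cvtColor(img,cv2.COLOR_BGR2HSV); x0,y0,x1,y1=box; out=[]
    H,S,V=[h[...,i].astype(int) for i in range(3)]
    for n,k in(("red",((H<8)|(H>172))&(S>150)&(V>90)),("green",(H>45)&(H<85)&(S>120)),("black",(V<50))):
        k=k.astype(np.uint8); q=np.zeros_like(k); q[y0:y1,x0:x1]=k[y0:y1,x0:x1]
        c=cv2.connectedComponentsWithStats(q)
        for s,p in zip(c[2][1:],c[3][1:]):
            if s[4]>=mina: out.append((n,s[4],p.round(1),onz(m,*p,.05 if n=="black" else z).round(4)))
    return out
E
python3 - <<'E'
from m import *
for n,b in(("scene",(205,185,290,235)),("side",(255,175,310,235))):
    for r in blobs(cv2.imread(f"pics/{n}0.png"),ctrl.camera_model(n),b): print(n,*r)
E
```

```text
scene red 32 [222.1 199.2] [0.4563 0.0242 0.055 ]
scene red 41 [262.4 217.2] [ 0.4857 -0.123   0.055 ]
scene green 36 [248.3 211. ] [ 0.4757 -0.0746  0.055 ]
scene black 17 [262.4 197.2] [ 0.5625 -0.0103  0.05  ]
scene black 33 [234.8 205.9] [ 0.4687 -0.0208  0.05  ]
side red 29 [274.6 183.6] [ 0.4919 -0.1129  0.055 ]
side red 46 [294.5 215.9] [0.4615 0.0342 0.055 ]
side green 30 [280.8 193.6] [ 0.4817 -0.0636  0.055 ]
```

```bash
python3 -m handwheel '[[0,0,0,-0.078,-0.108,0,0],[0,0,0,-0.078,-0.108,0,0],[0,0,0,-0.078,-0.108,0,0],[0,0,0,-0.078,-0.108,0,0],[0,0,0,-0.078,-0.108,0,0],[0,0,0,-0.078,-0.108,0,0],[0,0,0,-0.078,-0.108,0,0],[0,0,0,-0.078,-0.108,0,0]]'; python3 -m handwheel '[[0,0,0,-0.078,-0.108,0,0],[0,0,0,-0.078,-0.108,0,0],[0,0,0,-0.078,-0.108,0,0],[0,0,0,-0.078,-0.108,0,0],[0,0,0,-0.078,-0.108,0,0],[0,0,0,-0.078,-0.108,0,0],[0,0,0,0,0,0,0],[0,0,0,0,0,0,0]]'; python3 -m handwheel '[[0,0,-0.044,0,0,0,0],[0,0,-0.044,0,0,0,0],[0,0,-0.044,0,0,0,0],[0,0,-0.044,0,0,0,0],[0,0,0,0,0,0,0],[0,0,0,0,0,0,0],[0,0,0,0,0,0,0],[0,0,0,0,0,0,0]]'
python3 - <<'E'
from m import *
i=ctrl.camera("wrist"); m=ctrl.camera_model("wrist"); cv2.imwrite("pics/w1.png",i)
print(np.round(m["cam_to_world"],3)); print(ctrl.get_obs()["eef_pos"])
for r in blobs(i,m,(0,0,512,384),.055,60): print(*r)
E
```

```text
time_s: 0.9
eef_pos: [0.285, 0.2297, 0.242]
eef_rot: [-0.0, 0.176, 0.984, -0.0]
wrist_force: [0.5, -0.1, 1.0]
opening: 0.004
grasp_force: 0.0
time_s: 1.7
eef_pos: [0.3491, -0.0004, 0.2419]
eef_rot: [-0.001, 0.178, 0.984, 0.0]
wrist_force: [-0.4, 0.6, 0.9]
opening: 0.002
grasp_force: 0.0
time_s: 2.5
eef_pos: [0.3493, 0.0004, 0.2422]
eef_rot: [-0.0, -0.098, 0.995, 0.0]
wrist_force: [0.2, -0.1, 0.6]
opening: -0.001
grasp_force: 0.0
[[-0.196 -0.927 -0.32   0.268]
 [ 0.981 -0.186 -0.064 -0.016]
 [ 0.    -0.327  0.945  0.373]
 [ 0.     0.     0.     1.   ]]
[3.49320778e-01 2.54350992e-04 2.42283560e-01]
red 701 [402.4 219.5] [0.3716 0.1678 0.055 ]
red 301 [143.8 265.3] [ 0.4888 -0.1144  0.055 ]
green 312 [184.6 264.9] [ 0.4781 -0.0665  0.055 ]
black 63 [242.8  56. ] [ 0.2405 -0.0395  0.05  ]
black 31095 [273.9 339.5] [0.5726 0.0626 0.05  ]
black 60 [148.  259.4] [ 0.483  -0.1115  0.05  ]
black 352 [503.8 281.3] [0.429  0.3311 0.05  ]
```

View pics/w1.png

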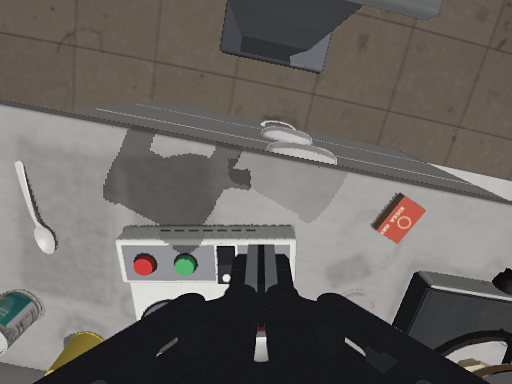

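The wrist view shows the right red key at (144,265), the green key at (185,265) and the rocker with its white dot at (226,278). The spoon, tin and matchbox are all clear of the path. These positions agree with the first measurement to about 3 mm.

```bash
python3 -m handwheel '[[0,0,0,-0.087,-0.027,0,0],[0,0,0,-0.087,-0.027,0,0],[0,0,0,-0.087,-0.027,0.1,0],[0,0,0,-0.087,-0.027,0.1,0],[0,0,0,-0.087,-0.027,0.1,0],[0,0,0,0,0,0.1,0],[0,0,0,0,0,0,0],[0,0,0,0,0,0,0]]'
python3 - <<'E'
from m import *
m=ctrl.camera_model("wrist"); i=ctrl.camera("wrist"); cv2.imwrite("pics/w2.png",i); cv2.imwrite("pics/s2.png",cv2.resize(ctrl.camera("scene")[140:260,170:330],None,fx=4,fy=4,interpolation=2))
for r in blobs(i,m,(0,0,512,384),.055,60): print(*r)
E
```

```text
time_s: 3.35
eef_pos: [0.4847, -0.0138, 0.1222]
eef_rot: [-0.001, -0.099, 0.995, 0.0]
wrist_force: [0.1, 0.0, 0.1]
opening: -0.001
grasp_force: 0.0
red 73 [506.3 141.9] [0.4013 0.1346 0.055 ]
red 864 [331. 196.] [0.4608 0.0299 0.055 ]
red 807 [114.2 197.7] [ 0.4911 -0.1154  0.055 ]
green 958 [186.8 195.8] [ 0.4799 -0.0663  0.055 ]
black 131 [303.9   4.7] [ 0.3513 -0.0152  0.05  ]
black 1786 [257.5 190.9] [ 0.4686 -0.0196  0.05  ]
black 251 [125.7 188.9] [ 0.4852 -0.1099  0.05  ]
black 249 [194.  188.2] [ 0.4753 -0.063   0.05  ]
black 144 [314.5 189.4] [0.4598 0.0189 0.05  ]
black 31938 [277.5 340.3] [0.5946 0.0223 0.05  ]
```

View pics/w2.png

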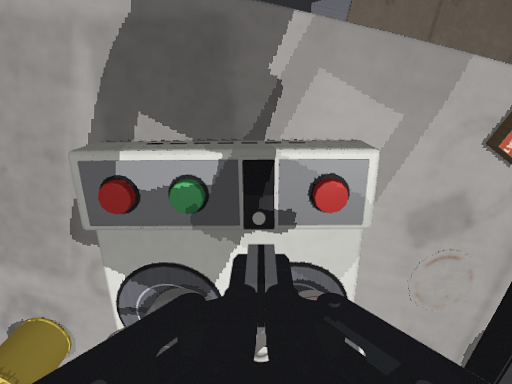

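View pics/s2.png

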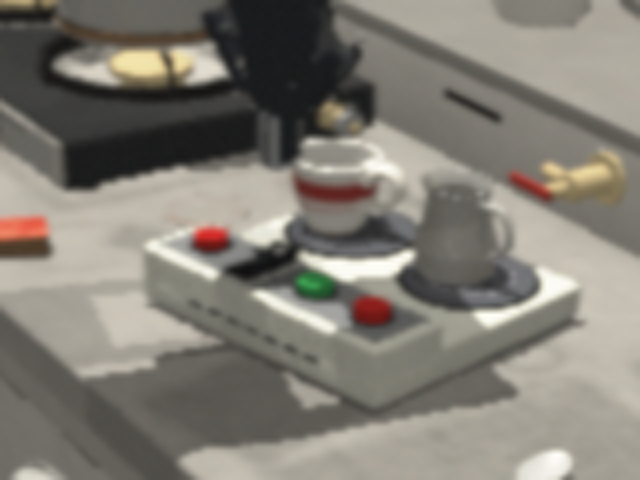

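Rocker dot at (259,218), straight ahead of the closed fingertips at (261,260). The scene crop confirms the jug is on the right plate. I'll shift 3 mm forward and press.

```bash
python3 -m handwheel '[[0,0,0,-0.01,0,0.09,0],[0,0,0,0,0,0.09,0],[0,0,0,0,0,0.007,0],[0,0,0,0,0,0.007,0],[0,0,0,0,0,0.007,0],[0,0,0,0,0,0.007,0],[0,0,0,0,0,0.007,0],[0,0,0,0,0,0,0]]'
```

```text
time_s: 4.25
eef_pos: [0.49, -0.0137, 0.0603]
eef_rot: [0.002, -0.099, 0.995, -0.001]
wrist_force: [-3.7, 1.9, 16.7]
opening: 0.002
grasp_force: 8.5
```

```bash
python3 -m handwheel '[[0,0,0,0,0,-0.1,0],[0,0,0,0,0,-0.1,0],[0,0,0,0.0185,-0.112,0,0],[0,0,0,0.0185,-0.112,0,0],[0,0,0,0.0185,-0.112,0,0],[0,0,0,0,0,0,0],[0,0,0,0,0,0,0],[0,0,0,0,0,0,0]]'
python3 - <<'E'
from m import *
m=ctrl.camera_model("wrist"); i=ctrl.camera("wrist"); cv2.imwrite("pics/w3.png",i)
for r in blobs(i,m,(0,0,512,384),.055,200): print(*r)
E
```

```text
time_s: 5.05
eef_pos: [0.4914, -0.1147, 0.1177]
eef_rot: [-0.0, -0.099, 0.995, 0.0]
wrist_force: [0.2, -0.4, 0.2]
opening: -0.001
grasp_force: 0.0
red 919 [470.3 214.6] [0.4601 0.0268 0.055 ]
red 899 [258.7 216.4] [ 0.49   -0.1167  0.055 ]
green 944 [330.1 215.7] [ 0.48   -0.0692  0.055 ]
black 1897 [400.4 210.5] [ 0.4683 -0.0202  0.05  ]
black 261 [258.  205.5] [ 0.4843 -0.1183  0.05  ]
black 221 [324.3 205.9] [ 0.4755 -0.0735  0.05  ]
black 211 [457.2 208.4] [0.4589 0.0194 0.05  ]
black 28906 [263.3 341.3] [ 0.6005 -0.0909  0.05  ]
```

View pics/w3.png

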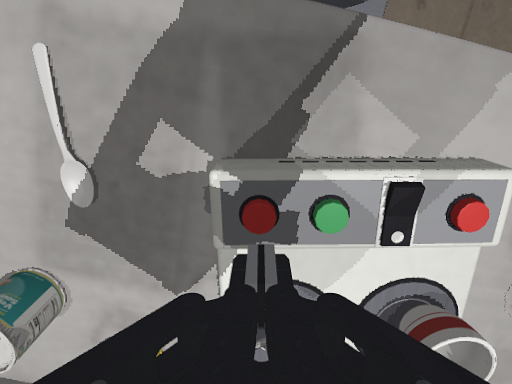

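The red key at (259,216) lies right ahead of the fingertips. The rocker at (400,212) now has its near end raised, so it's on. Pressing the right red key.

```bash
python3 -m handwheel '[[0,0,0,0,0,0.077,0],[0,0,0,0,0,0.077,0],[0,0,0,0,0,0.01,0],[0,0,0,0,0,0.01,0],[0,0,0,0,0,0.01,0],[0,0,0,0,0,0.01,0],[0,0,0,0,0,0.01,0],[0,0,0,0,0,0,0]]'
```

```text
time_s: 5.9
eef_pos: [0.4927, -0.1156, 0.0598]
eef_rot: [0.0, -0.099, 0.995, -0.0]
wrist_force: [-10.7, 7.6, 29.1]
opening: 0.001
grasp_force: 14.6
```

```bash
python3 -m handwheel '[[0,0,0,0,0,-0.1,0],[0,0,0,0,0,-0.1,0],[0,0,0,0.0035,0.081,0,0],[0,0,0,0.0035,0.081,0,0],[0,0,0,0,0,0,0],[0,0,0,0,0,0,0],[0,0,0,0,0,0,0],[0,0,0,0,0,0,0]]'
python3 - <<'E'
from m import *
m=ctrl.camera_model("wrist"); i=ctrl.camera("wrist"); cv2.imwrite("pics/w4.png",i)
E
```

```text
time_s: 6.7
eef_pos: [0.4805, -0.0691, 0.1167]
eef_rot: [0.0, -0.098, 0.995, -0.0]
wrist_force: [0.0, 0.1, 0.8]
opening: 0.002
grasp_force: 0.0
```

View pics/w4.png

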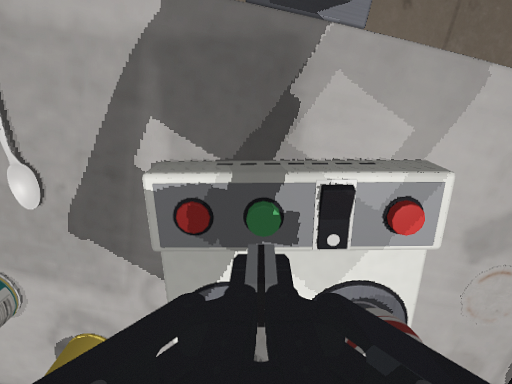

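The green key at (263,217) is in line with the fingertips, and the right red key at (193,217) sits low. Next I'll press green, then retreat upward.

```bash
python3 -m handwheel '[[0,0,0,0,0,0.075,0],[0,0,0,0,0,0.075,0],[0,0,0,0,0,0.01,0],[0,0,0,0,0,0.01,0],[0,0,0,0,0,0.01,0],[0,0,0,0,0,0.01,0],[0,0,0,0,0,0.01,0],[0,0,0,0,0,0,0]]'; python3 -m handwheel '[[0,0,0,0,0,-0.1,0],[0,0,0,0,0,-0.1,0],[0,0,0,0,0,-0.1,0],[0,0,0,0,0,-0.1,0],[0,0,0,0.1,0,0,0],[0,0,0,0.1,0,0,0],[0,0,0,0.1,0,0,0],[0,0,0,0,0,0,0]]'
python3 - <<'E'
from m import *
cv2.imwrite("pics/s5.png",np.vstack([cv2.resize(ctrl.camera("scene")[185:255,200:320],(600,350),interpolation=2),cv2.resize(ctrl.camera("wrist")[200:384],(600,216))]))
E
```

```text
time_s: 7.55
eef_pos: [0.481, -0.0687, 0.0598]
eef_rot: [0.0, -0.099, 0.995, -0.001]
wrist_force: [-13.5, 3.5, 31.9]
opening: 0.006
grasp_force: 15.6
time_s: 8.35
eef_pos: [0.3897, -0.086, 0.1765]
eef_rot: [-0.0, -0.098, 0.995, -0.0]
wrist_force: [-0.1, 0.5, 0.4]
opening: 0.001
grasp_force: 0.0
```

View pics/s5.png

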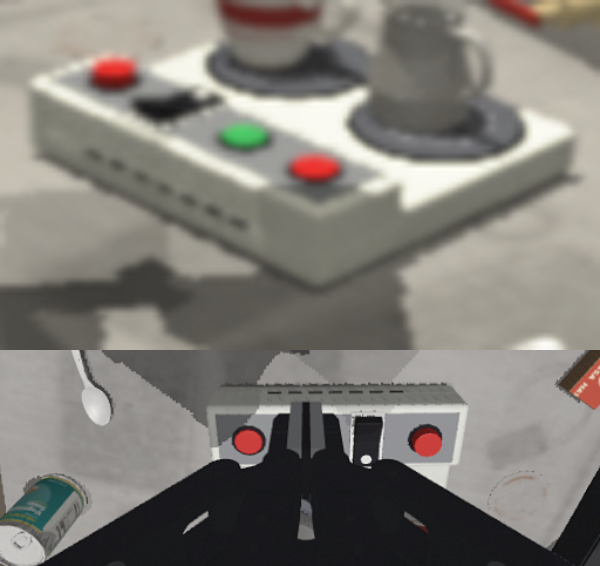

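The crop shows the green key (245,137) and right red key (315,168) low and the left red key (113,72) still proud. The rocker's near end is up, and the jug and cup are where they were.

```bash
python3 -c "
from bench import ctrl; print(ctrl.hand_in())"
```

```text
the job is handed in; nothing more can be done
None
```

I switched the rocker on, pressed the right red key (the jug's plate) and then the green key fully down, left the cup's red key up, saw nothing shifted, and handed the job in; the hand-in returned no verdict.

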